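Turn the dried seed tray and funnel back the way they are kept

ROBOT

A 6-joint arm with a two-finger parallel gripper is mounted at the origin on the work surface. World frame = base frame: x ahead of the robot, y to its left, z up, the work surface at z = 0. Lengths are in m, angles in degrees, forces in N, time in s.
With the tool pointing down it reaches from about 0.35 to 0.875 m from the base axis. Payload 4.2 kg.
Tool frame: the origin (TCP) lies on the centre line of the jaws, within the pads' length; the fingertips stand 19 mm ahead of it and the grasp point (between the pads) is the TCP; x points along the fingers, y is the direction in which the jaws open and shut, and the axes are right-handed (so a half turn about x gives the same grasp; the last joint's range is limited). The gripper opens to 87 mm and grips with 3 to 60 N. Pads are 19 mm wide; open, the fingers measure 117 mm over their backs; the gripper's body (75 mm by 190 mm) begins 51 mm behind the grasp point.
Start: joints at [77.842, 22.042, 0.453, 0, -68.411, -14.817], TCP at [0.283, 0.557, 0.242] pointing down, gripper open.
Joint ranges: [-179.83, 179.83], [-69.29, 118.12], [-61.27, 80.66], [-181.25, 117.63], [-171.15, -9.14], [-177.46, 177.46]. Speed limits (degrees/s): [159.86, 159.86, 180, 180, 180, 180].

INTERFACE

Orientations are given as a 3x3 rotation matrix whose columns are the frame's x, y, z axes.
In Python, from station import r, viewer, job, spotter gives the robot as it stands.
- The arm moves only by the tool play_rows, never from a script. Its argument "commands" is a list of rows, each an object of numbers: "fingers": the gripper command: -1 is fully open, 1 is shut, values between are in proportion; "tx", "ty", "tz": the shift along the tool's x, y, z normalised to -1 to 1, where 1 is 750 mm; "ax", "ay", "az": the turn, a rotation vector about the tool's x, y, z normalised to -1 to 1, where 1 is pi rad. In form: [{"fingers": .., "tx": .., "ty": .., "tz": .., "ax": .., "ay": .., "az": ..}, ...]. A call has 1 to 5 rows; each row is the pose to reach, as a shift and turn from the pose commanded when the call began, along the tool's axes at that moment, turning the shorter way round; what a row does not reach only later rows make up. A row lasts 1/12 s, in which the tool goes at most 41.7 mm and 7.16 degrees, less where a joint would pass 70% of its speed; a pose out of reach is approached as far as the arm can. A call with a number of a shift or a turn outside -1 to 1 is refused whole. A call with a gripper value outside its range is refused whole. The fingers move at their own pace and stop on an object; the grip force is fixed at half the most. Time passes only in rows, so rows that repeat a pose let the fingers close. It gives the time, the measured TCP pose, the force and the opening at its end, in the units of the state.
- r.sense(): the state, without advancing time (a new reading comes with each control period).
- viewer.capture(name): name is "scene" or "top" or "wrist"; returns a dict with "image" (384x512x3 uint8, red, green, blue), "fx", "fy", "cx", "cy" (pixels), "R" (3x3) and "t" (3): a world point X has camera coordinates R X + t; the wrist camera has in their place "mount" (4x4, takes a point from camera to tool coordinates, whose origin is the TCP and whose axes are the tool frame's). Camera axes: x right, y down, z forward; pixel columns grow to the right and rows downward; lengths in m; the calibration is good to about 2 mm. A picture is of the moment at which its call begins: read the wrist's pose just before it. There is no depth.
- job.finish_job(): hands the job in, once; it reports no verdict.
Trained networks look in a picture, given as the dict that the camera call returned (one of the last four; its "shot" number tells which), for a name from the list of things; names that differ only in an ending like _2 or _b are one class to them, and where a whole thing is asked for, a point or a joint stands for the part that bears it (a point fixed in the world has none). Each returns a list of dicts, best first, with "score" (0 to 1); they miss things now and then, are a little off and sometimes report something else, mostly with a low value. They report only what shows in the picture. A call takes as long as a camera call. They do not tell look-alikes from the thing itself.
- spotter.find_in(name, picture): "uv" ([column, row] in pixels, amid what is visible of it).
- spotter.silhouettes(name, picture): "region" (384x512 bool, what is visible of it) and "uv" ([column, row] in pixels, amid what is visible of it).
The state is a dict: "time_s": time; "joints": joint angles; "joint_velocities": joint speeds; "effort": joint torques, N m; "tcp_pos": TCP position; "ee_rot": TCP orientation; "wrist_force": force on the tool from outside, world axes, zero at the start; "moment": the same for the moment, N m; "gripper_width": opening from 0.0 (shut) to 1.0 (fully open).
Only numpy, scipy, OpenCV 4.12 (cv2) and the standard library are available. Lean on these libraries where they do the work, as an engineer would, in place of code of your own. Each camera call takes 0.05 s, during which the arm holds its last target. There are 200 camera calls.

TASK

One orange seed tray was left standing on its long side and the aluminium funnel lying on its side to dry; they are dry now. Working only with the fingertips and picking nothing up, gently push the tray over so that it lies flat on its base with its open side up, and push the funnel up and over so that it stands on its wide mouth with the spout straight up, each close to where it is now and in whichever order suits. Leave everything else on the shelf undisturbed.

Things in the scene. Friction and masses are not known exactly. Their poses are not given: they have to be found in the camera images.
- tray: the orange plastic seed tray standing alone on its long side, left or right; open box 216 x 156 x 52 mm, walls 3 mm, 0.19 kg. Origin: centre of the outside of its base. z runs from the base out of the open side, x along the 156 mm width. At the start x points up (origin 78 mm high), z is level and points to world -x, give or take 0.4 rad, so the base faces away from the robot. Flat: z up, origin on the shelf
- tray_rim (a point): middle of the upper, near edge of the tray as it stands, on its rim: 156 mm above the shelf and 52 mm out along the tray's z from the base. Pushed here away from the open side, the tray turns about the lower edge of its base, balances after about 10 degrees and then falls flat by itself, reaching 156 mm beyond where its base stood
- funnel: the aluminium funnel lying on its side, left or right, 0.12 kg: mouth 124 mm across with a straight collar 22 mm deep, a cone narrowing within 28 mm to 38 mm, a spout tapering to 32 mm; 110 mm long. Origin: centre of the mouth. z points from mouth to spout tip, x to the top of the rim; a wire loop sticks out 20 mm at y. At the start the origin is 64 mm high and z dips 27 degrees below level
- funnel_shoulder (a point): top of the lying funnel's collar at its back edge, where the cone begins: 22 mm behind the mouth, 62 mm from the axis, 110 mm above the shelf (rim top 120 mm). Pushed just under here the way the mouth faces, the funnel rolls over the lower edge of its mouth. The shoulder climbs to 124 mm: a fingertip rises with it, else it wedges. Balances after 50 degrees, stands after 118, mouth centre 90 mm on
- funnel_spout (a point): centre of the funnel's spout tip, 110 mm from the mouth along z. The mouth faces level from this point towards the funnel's origin: at the start along world +x, give or take 1 rad. The spout swings up behind the finger that pushes the shoulder and leans on it until the finger moves on past where the spout will stand. Standing, it is 110 mm above the shelf
- tier: a stack of three more such orange trays lying flat, 216 x 156 x 156 mm, far to the right; not to be disturbed. Origin: centre of its underside
- lantern: blue round solar lantern with a wire handle, 104 mm across, 203 mm high with the handle, far to the left; not to be disturbed. Origin: centre of its underside
- bowl: white ceramic bowl, 144 mm across, 58 mm high, in the far row; not to be disturbed. Origin: centre of its underside
- pot: terracotta plant pot, 108 mm across, 95 mm high, in the far row; not to be disturbed. Origin: centre of its underside
- tin: green seed tin, 94 x 124 x 87 mm, in the far row; not to be disturbed. Origin: centre of its underside
- dibber: yellow plastic dibber lying along x between the two things, 24 mm thick, with an 80 mm cross handle; not to be disturbed. Origin: under the middle of the cross handle; its x axis runs 198 mm to the point
Mind the look-alikes: they are no part of the job. What is shaped like the funnel but red is not meant.

How it is judged (in metres and radians):
At the end, for the whole second after the job is handed in: The tray lies flat on its base on the shelf, open side up, and the funnel stands on its mouth on the shelf, spout up (each within 0.08 rad and 10 mm of the shelf), both at rest, with their origins less than 0.20 m from where they were at the start (tipping alone moves them about 0.11 m) (angle between each of tray, funnel's own z axis and vertical below 0.08 rad and height (world z) of each of tray, funnel below 0.01 m and distance of each of tray, funnel from where it was at the start of the episode below 0.2 m and linear speed of each of tray, funnel below 0.02 m/s); the robot touches nothing.
It fails at once if the tray is lifted or carried (height (world z) of tray above 0.105 m or (angle between tray's own z axis and vertical below 0.35 rad and height (world z) of tray above 0.055 m)).
It fails at once if the funnel is lifted or carried (height (world z) of funnel above 0.09 m or (angle between funnel's own z axis and vertical below 0.35 rad and height (world z) of funnel above 0.05 m)).
It fails at once if the tray or the funnel is pinched or pushed with more than 30 N (contact force between the fingers and tray above 30 N or contact force between the fingers and funnel above 30 N).
It fails at once if the tray or the funnel is pushed with the arm or the gripper's body instead of the fingers (contact force between the arm and tray above 3 N or contact force between the arm and funnel above 3 N).
It fails at once if another thing on the shelf is shifted by more than 25 mm or knocked over (distance of any of lantern, bowl, pot, tin, dibber, tier from where it was at the start of the episode above 0.025 m or angle between any of lantern, bowl, pot, tin, dibber, tier's own z axis and vertical above 0.3 rad).
It also fails if it takes over 53 s, if anything falls off the work surface, if the arm or the gripper's body presses on something with over 40 N, if the wrist force passes 120 N, or if a joint passes its speed limit or range.

## Working session

There is one attempt and no reset: what is moved stays moved. The work goes in short steps, Python scripts to look and compute and a tool call to move; the robot and the scene stay as the last step left them, time stands still between calls to the robot, and variables do not carry over. Pictures are saved under pics/ and viewed, about 8 in all and at most 12, crops included, and the job is handed in when it is done.

Besides the shell and the picture viewer there is one more tool, called as name(argument=value, ...) on one line, values as JSON. play_rows: Moves the arm, as the interface text tells. Its arguments: {"type":"object","properties":{"commands":{"type":"array"}},"required":["commands"]}

```bash
mkdir -p pics; ls
python3 - <<'E'
from station import r, viewer, job, spotter
import cv2,numpy as np,json
print(r.sense())
for n in ["scene","top"]:
    p=viewer.capture(n)
    print(n,p["fx"],p["fy"],p["cx"],p["cy"],np.array(p["R"]).round(4).tolist(),np.array(p["t"]).round(4).tolist())
    im=p["image"][:,:,::-1].copy()
    for k in ["tray","tray_rim","funnel","funnel_shoulder","funnel_spout","tier","dibber","pot"]:
        for d in spotter.find_in(k,p)[:3]:
            print(n,k,np.round(d["uv"],1),round(d["score"],2))
    cv2.imwrite(f"pics/{n}0.png",im)
E
```

```text
pics
{'time_s': 0.0, 'joints': array([ 7.78423120e+01,  2.20916588e+01,  3.77636028e-01, -2.87613518e-02,
       -6.84112876e+01, -1.48156977e+01]), 'joint_velocities': array([-0.04622047,  0.0561836 ,  0.11131288, -0.11827954,  0.03764062,
        0.03262618]), 'effort': array([-6.67945678e-04, -3.90662777e+01,  1.87403029e+01,  4.21975493e+00,
        1.09394707e-02, -1.99424235e-04]), 'tcp_pos': array([0.28321827, 0.5564992 , 0.24043606]), 'ee_rot': array([[-9.16892685e-04, -4.53740602e-01, -8.91133338e-01],
       [-2.03967951e-03, -8.91131010e-01,  4.53741516e-01],
       [-9.99997500e-01,  2.23365868e-03, -1.08413903e-04]]), 'wrist_force': array([-0.20868031, -0.16349197, -0.42691035]), 'moment': array([-0.0284391 ,  0.00272214,  0.02796336]), 'gripper_width': 0.9996206058323908}
scene 478.7474175038738 478.7474175038738 254.9575214718166 189.05617750657237 [[0.8033, 0.5953, 0.0174], [0.4086, -0.5295, -0.7434], [-0.4334, 0.6043, -0.6686]] [-0.4538, -0.1593, 2.2198]
scene tray [262.4 150.3] 0.58
scene tray_rim [268.2 151.7] 0.95
scene funnel [204.3 289. ] 0.89
scene funnel [198.
[... 163 characters left out ...]
.3] 0.68
scene tier [128.2 277.8] 0.88
scene dibber [243.1 196.7] 0.64
scene pot [297.9 217. ] 0.59
top 403.5406849090652 403.5406849090652 262.4182451437535 189.55117210046046 [[-0.0015, -0.9999, 0.0116], [-0.9855, -0.0005, -0.1699], [0.1699, -0.0117, -0.9854]] [-0.038, 0.5573, 1.5239]
top tray [185.7 218.8] 0.9
top tray_rim [191.6 218. ] 0.74
top tray_rim [203.7 138.5] 0.54
top funnel [363.2 152.5] 0.98
top funnel [314.6 214.7] 0.69
top funnel_shoulder [359.3 154.2] 0.89
top funnel_shoulder [312.9 215.7] 0.8
top funnel_spout [313.1 218.5] 0.79
top funnel_spout [362.7 150.6] 0.55
top tier [409.2 204.6] 0.73
top tier [251.6 207.2] 0.61
top dibber [250.2 208.3] 0.77
top pot [249.4 137.9] 0.78
```

Run:
```python
import cv2,numpy as np
a=cv2.imread("pics/top0.png")[100:300,100:470]; b=cv2.imread("pics/scene0.png")[90:340,60:400]
cv2.imwrite("pics/topc.png",cv2.resize(a,None,fx=2.1,fy=2.1,interpolation=cv2.INTER_CUBIC))
cv2.imwrite("pics/scenec.png",cv2.resize(b,None,fx=2.3,fy=2.3,interpolation=cv2.INTER_CUBIC))
```

```text
(no output)
```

View pics/topc.png

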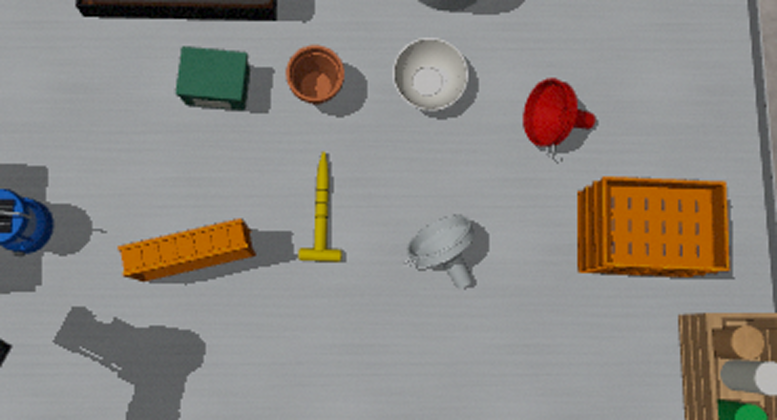

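View pics/scenec.png

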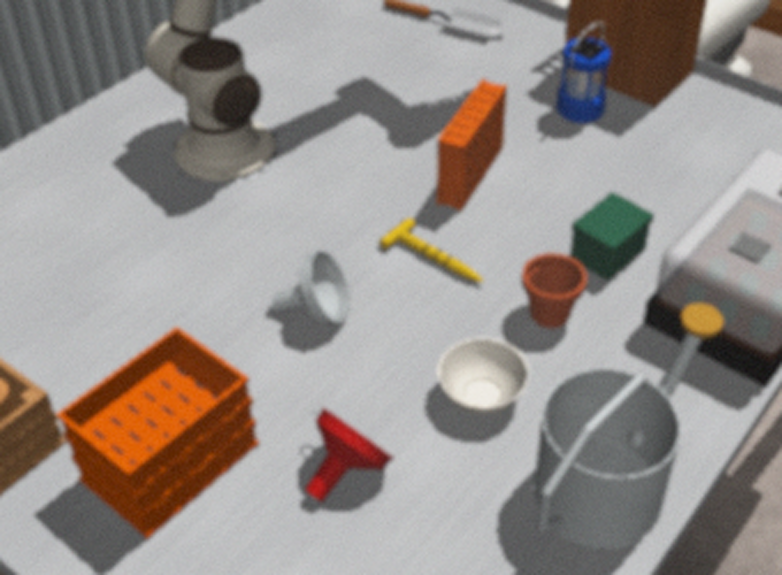

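```bash
cat > h.py <<'E'
from station import r, viewer, job, spotter
import cv2,numpy as np
from scipy.optimize import minimize
from scipy.spatial.transform import Rotation as Rot
def proj(p,X): 
    c=X@np.array(p["R"]).T+np.array(p["t"]); return c[:,:2]/c[:,2:]*[p["fx"],p["fy"]]+[p["cx"],p["cy"]]
def box(R,o): # tray
    g=np.array([[a,b,c] for a in(-.078,.078) for b in(-.108,.108) for c in(0,.052)])
    return [g@R.T+o]
def tray(q):
    x,y,a=q; z=np.array([-np.cos(a),-np.sin(a),0]); X=np.array([0,0,1.]); R=np.c_[X,np.cross(z,X),z]
    return box(R,[x,y,.078]),R
def ring(rad,h):
    t=np.linspace(0,2*np.pi,40); return np.c_[rad*np.cos(t),rad*np.sin(t),h+0*t]
def funnel(q,dip=np.radians(27)):
    x,y,a=q; z=np.array([-np.cos(a)*np.cos(dip),-np.sin(a)*np.cos(dip),-np.sin(dip)])
    Y=np.cross(z,[-np.cos(a)*np.sin(dip),-np.sin(a)*np.sin(dip),np.cos(dip)]); Xx=np.cross(Y,z); R=np.c_[Xx,Y,z]
    o=[x,y,.064]; f=lambda A:A@R.T+o
    return [f(np.r_[ring(.062,0),ring(.062,.022)]),f(np.r_[ring(.062,.022),ring(.019,.05)]),f(np.r_[ring(.019,.05),ring(.016,.11)])],R
def render(p,parts,S=4):
    m=np.zeros((384*S,512*S),np.uint8)
    for X in parts:
        u=proj(p,X); cv2.fillConvexPoly(m,cv2.convexHull(np.round((u+.5)*S).astype(np.int32)),1)
    return cv2.resize(m.astype(np.float32),(512,384),interpolation=cv2.INTER_AREA)
def fit(model,views,q0):
    def cost(q): return sum(np.abs(render(p,model(q)[0])-m).sum()/m.sum() for p,m in views)
    best=None
    for da in(-.6,-.3,0,.3,.6):
        s=minimize(cost,[q0[0],q0[1],q0[2]+da],method="Nelder-Mead",options=dict(initial_simplex=np.array(q0)+[0,0,da]+np.array([[0,0,0],[.02,0,0],[0,.02,0],[0,0,.2]]),xatol=1e-4,fatol=1e-4))
        if best is None or s.fun<best.fun: best=s
    return best
E
python3 - <<'E'
from h import *
T=viewer.capture("top");S=viewer.capture("scene")
def near(k,p,uv):
    L=spotter.silhouettes(k,p); L=[d for d in L if np.hypot(*(np.array(d["uv"])-uv))<15]
    return L[0]["region"].astype(np.float32) if L else None
for k,mod,ut,us,q0 in [("tray",tray,(188,219),(265,150),(.42,.27,0)),("funnel",funnel,(313,216),(197,215),(.43,-.18,0))]:
    mt,ms=near(k,T,ut),near(k,S,us)
    for V in [[(T,mt)],[(S,ms)],[(T,mt),(S,ms)]]:
        if any(m is None for _,m in V): print("missing"); continue
        s=fit(mod,V,q0); print(k,s.x.round(4),round(s.fun,3))
from itertools import product
def plane(p,uv,z):
    R=np.array(p["R"]);t=np.array(p["t"]); d=R.T@np.array([(uv[0]-p["cx"])/p["fx"],(uv[1]-p["cy"])/p["fy"],1]); c=-R.T@t
    return (c+d*(z-c[2])/d[2])[:2].round(3)
c=lambda u,v:(100+u/2.1,100+v/2.1)
for n,uv,z in [("dibberhandleL",(300,255),.012),("handleR",(343,255),.012),("tip",(323,152),.012),("tierL",(578,272),.05),("bowl",(430,75),.058),("red",(550,115),.06),("lantern",(20,225),.1),("tin BR",(247,108),.087),("potbot",(316,75),.05)]:
    print(n,plane(T,c(*uv),z))
E
```

```text
tray [0.4644 0.24   0.2298] 0.051
tray [0.4641 0.2441 0.2344] 0.049
tray [0.4643 0.241  0.2298] 0.103
funnel [ 0.469  -0.2124  0.58  ] 0.047
funnel [ 0.4719 -0.2125  0.5537] 0.066
funnel [ 0.4699 -0.2125  0.5614] 0.13
dibberhandleL [0.436 0.038]
handleR [ 0.436 -0.042]
tip [ 0.633 -0.004]
tierL [ 0.401 -0.471]
bowl [ 0.772 -0.206]
red [ 0.694 -0.43 ]
lantern [0.482 0.531]
tin BR [0.7   0.135]
potbot [0.774 0.009]
```

play_rows(commands=[{"fingers": 1,"tx": 0,"ty": 0.347,"tz": -0.311,"ax": -0.223,"ay": 0,"az": 0},{"fingers": 1,"tx": 0,"ty": 0.347,"tz": -0.311,"ax": -0.223,"ay": 0,"az": 0},{"fingers": 1,"tx": 0,"ty": 0.347,"tz": -0.311,"ax": -0.223,"ay": 0,"az": 0},{"fingers": 1,"tx": 0,"ty": 0.347,"tz": -0.311,"ax": -0.223,"ay": 0,"az": 0},{"fingers": 1,"tx": 0,"ty": 0.347,"tz": -0.311,"ax": -0.223,"ay": 0,"az": 0}])

```text
time_s: 1.62
tcp_pos: [0.3371, 0.3538, 0.2416]
ee_rot: [[0.0, 0.16, -0.987], [0.0, -0.987, -0.16], [-1.0, -0.0, -0.0]]
wrist_force: [1.3, -0.1, -0.0]
gripper_width: 0.708
```

```bash
cat > go.py <<'E'
# usage: go.py yaw_of_tool_y_deg x y z [x y z ...] -> normalised rows from the present pose
import sys; from h import *
s=r.sense(); R=np.array(s["ee_rot"]); v=list(map(float,sys.argv[1:])); a=np.radians(v[0])
y=np.array([np.cos(a),np.sin(a),0]); x=np.array([0,0,-1.]); G=np.c_[x,y,np.cross(x,y)]
w=Rot.from_matrix(R.T@G).as_rotvec()/np.pi
print(s["time_s"],np.round(s["tcp_pos"],4),np.round(s["wrist_force"],2),s["gripper_width"].round(2),"turn",w.round(4), "j",np.round(s["joints"]))
for i in range(1,len(v),3):
    d=np.array(v[i:i+3])-s["tcp_pos"]; print(v[i:i+3],(R.T@d/.75).round(4),"mm",(1e3*np.linalg.norm(d)).round())
E
python3 go.py -76.8 .373 .219 .24
```

```text
Traceback (most recent call last):
  File "go.py", line 6, in <module>
    print(s["time_s"],np.round(s["tcp_pos"],4),np.round(s["wrist_force"],2),s["gripper_width"].round(2),"turn",w.round(4), "j",np.round(s["joints"]))
                                                                            ^^^^^^^^^^^^^^^^^^^^^^^^
AttributeError: 'float' object has no attribute 'round'
```

```bash
sed -i 's/s\["gripper_width"\].round(2)/round(s["gripper_width"],2)/' go.py; python3 go.py -76.8 .373 .219 .24
```

```text
1.6167 [0.3371 0.3538 0.2416] [ 1.31 -0.08 -0.03] 0.71 turn [-0.0221 -0.0001  0.    ] j [ 65.   9. -18.   0. -63.  34.]
[0.373, 0.219, 0.24] [ 0.0022  0.185  -0.0184] mm 139.0
```

play_rows(commands=[{"fingers": 1,"tx": 0,"ty": 0.185,"tz": -0.018,"ax": -0.022,"ay": 0,"az": 0},{"fingers": 1,"tx": 0,"ty": 0.185,"tz": -0.018,"ax": -0.022,"ay": 0,"az": 0},{"fingers": 1,"tx": 0,"ty": 0.185,"tz": -0.018,"ax": -0.022,"ay": 0,"az": 0},{"fingers": 1,"tx": 0,"ty": 0.185,"tz": -0.018,"ax": -0.022,"ay": 0,"az": 0},{"fingers": 1,"tx": 0,"ty": 0.185,"tz": -0.018,"ax": -0.022,"ay": 0,"az": 0}])

```text
time_s: 2.03
tcp_pos: [0.3717, 0.2176, 0.2419]
ee_rot: [[0.0, 0.218, -0.976], [0.0, -0.976, -0.218], [-1.0, -0.0, -0.0]]
wrist_force: [-0.0, 1.0, 0.9]
gripper_width: 0.325
```

```bash
python3 - <<'E'
from h import *
s=r.sense();p=viewer.capture("wrist")
M=np.array(p["mount"]); W=np.eye(4); W[:3,:3]=s["ee_rot"];W[:3,3]=s["tcp_pos"]; C=np.linalg.inv(W@M); p["R"]=C[:3,:3];p["t"]=C[:3,3]
im=p["image"][:,:,::-1].copy()
parts,R=tray([.4643,.241,.23]); u=proj(p,parts[0])
for i in range(8):
    for j in range(i):
        if bin(i^j).count("1")==1: cv2.line(im,tuple(map(int,u[i])),tuple(map(int,u[j])),(255,0,0),1)
for k in ["tray_rim"]:
    print([(d["uv"],d["score"]) for d in spotter.find_in(k,p)])
print(proj(p,np.array([[.413,.229,.156]])))
cv2.imwrite("pics/w1.png",im)
E
python3 go.py -76.8 .373 .219 .155  .403 .226 .155 .434 .2335 .155
```

```text
[([251.8, 121.7], 0.78)]
[[250.90759022 156.10165686]]
2.1333 [0.372  0.2203 0.242 ] [ 0.35 -1.02  0.12] 0.24 turn [-0.0027 -0.0003  0.0002] j [ 52.   3. -25.   0. -62.  50.]
[0.373, 0.219, 0.155] [ 0.116   0.0021 -0.0008] mm 87.0
[0.403, 0.226, 0.155] [ 0.116   0.0018 -0.0419] mm 93.0
[0.434, 0.2335, 0.155] [ 0.116   0.0012 -0.0844] mm 108.0
```

View pics/w1.png

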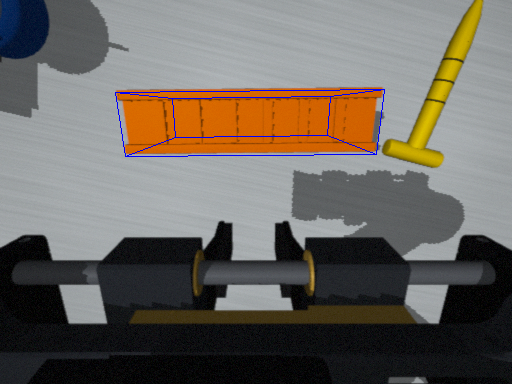

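The wrist view shows the tray (115–385, 90–157). The blue fitted box matches it within 1–2 px, and the jaw axis is parallel to the rim.

play_rows(commands=[{"fingers": 1,"tx": 0.04,"ty": 0.002,"tz": 0,"ax": -0.0027,"ay": 0,"az": 0},{"fingers": 1,"tx": 0.08,"ty": 0.002,"tz": 0,"ax": -0.0027,"ay": 0,"az": 0},{"fingers": 1,"tx": 0.116,"ty": 0.002,"tz": 0,"ax": -0.0027,"ay": 0,"az": 0},{"fingers": 1,"tx": 0.116,"ty": 0.002,"tz": -0.01,"ax": -0.0027,"ay": 0,"az": 0},{"fingers": 1,"tx": 0.116,"ty": 0.002,"tz": -0.02,"ax": -0.0027,"ay": 0,"az": 0}])

```text
time_s: 2.55
tcp_pos: [0.3869, 0.2233, 0.1541]
ee_rot: [[-0.001, 0.232, -0.973], [-0.002, -0.973, -0.232], [-1.0, 0.002, 0.002]]
wrist_force: [-0.0, -0.3, -0.1]
gripper_width: 0.006
```

```bash
python3 go.py -76.8 .403 .226 .155 .434 .2335 .155
```

```text
2.55 [0.3869 0.2233 0.1541] [-0.04 -0.33 -0.1 ] 0.01 turn [ 0.0013  0.0005 -0.0007] j [ 51.  10. -31.   0. -49.  52.]
[0.403, 0.226, 0.155] [-0.0012  0.0015 -0.0217] mm 16.0
[0.434, 0.2335, 0.155] [-0.0012  0.0013 -0.0642] mm 48.0
```

play_rows(commands=[{"fingers": 1,"tx": 0,"ty": 0.001,"tz": -0.01,"ax": 0,"ay": 0,"az": 0},{"fingers": 1,"tx": 0,"ty": 0.001,"tz": -0.018,"ax": 0,"ay": 0,"az": 0},{"fingers": 1,"tx": 0,"ty": 0.001,"tz": -0.024,"ax": 0,"ay": 0,"az": 0},{"fingers": 1,"tx": 0,"ty": 0.001,"tz": -0.03,"ax": 0,"ay": 0,"az": 0},{"fingers": 1,"tx": 0,"ty": 0.001,"tz": -0.036,"ax": 0,"ay": 0,"az": 0}])

```text
time_s: 2.97
tcp_pos: [0.4138, 0.2283, 0.1553]
ee_rot: [[0.001, 0.229, -0.973], [0.001, -0.973, -0.229], [-1.0, -0.001, -0.001]]
wrist_force: [0.2, 0.7, -1.3]
gripper_width: 0.006
```

play_rows(commands=[{"fingers": 1,"tx": 0,"ty": 0,"tz": -0.006,"ax": 0,"ay": 0,"az": 0},{"fingers": 1,"tx": 0,"ty": 0,"tz": -0.012,"ax": 0,"ay": 0,"az": 0},{"fingers": 1,"tx": 0,"ty": 0,"tz": -0.018,"ax": 0,"ay": 0,"az": 0},{"fingers": 1,"tx": 0,"ty": 0,"tz": -0.022,"ax": 0,"ay": 0,"az": 0},{"fingers": 1,"tx": 0,"ty": 0,"tz": -0.026,"ax": 0,"ay": 0,"az": 0}])

```text
time_s: 3.38
tcp_pos: [0.4324, 0.2325, 0.1545]
ee_rot: [[-0.0, 0.23, -0.973], [-0.0, -0.973, -0.23], [-1.0, 0.0, 0.0]]
wrist_force: [-0.0, 0.1, 0.9]
gripper_width: 0.006
```

play_rows(commands=[{"fingers": 1,"tx": 0,"ty": 0,"tz": -0.004,"ax": 0,"ay": 0,"az": 0},{"fingers": 1,"tx": 0,"ty": 0,"tz": -0.008,"ax": 0,"ay": 0,"az": 0},{"fingers": 1,"tx": 0,"ty": 0,"tz": -0.012,"ax": 0,"ay": 0,"az": 0},{"fingers": 1,"tx": 0,"ty": 0,"tz": -0.012,"ax": 0,"ay": 0,"az": 0},{"fingers": 1,"tx": 0,"ty": 0,"tz": -0.012,"ax": 0,"ay": 0,"az": 0}])

```text
time_s: 3.8
tcp_pos: [0.4409, 0.2345, 0.1545]
ee_rot: [[-0.0, 0.23, -0.973], [-0.0, -0.973, -0.23], [-1.0, 0.0, 0.0]]
wrist_force: [-0.3, -0.8, 0.1]
gripper_width: 0.006
```

```bash
python3 go.py -76.8 .403 .226 .155
python3 - <<'E'
from h import *
p=viewer.capture("top"); cv2.imwrite("pics/t2.png",cv2.resize(p["image"][100:300,100:470,::-1],None,fx=2.1,fy=2.1,interpolation=cv2.INTER_CUBIC))
E
```

```text
3.8 [0.4409 0.2345 0.1545] [-0.34 -0.78  0.08] 0.01 turn [ 0.0004  0.     -0.    ] j [ 47.  15. -24.  -0. -51.  57.]
[0.403, 0.226, 0.155] [-0.0007 -0.0005  0.0518] mm 39.0
```

View pics/t2.png

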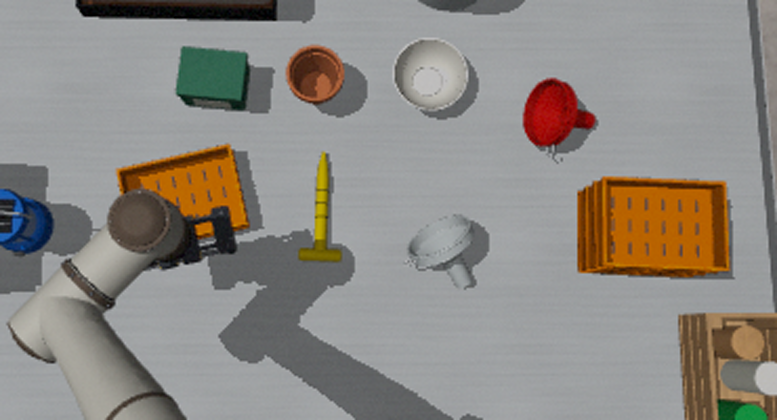

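The tray now lies flat at (120–248, 145–240), open side up, and the dibber and tin are untouched. Next I go to the funnel.

```bash
python3 go.py -57.9 .41 .2265 .2 .39 -.262 .2
```

```text
3.85 [0.4407 0.2344 0.1545] [-0.03 -0.04 -0.36] 0.01 turn [-1.046e-01  1.000e-04 -0.000e+00] j [ 47.  15. -24.  -0. -51.  57.]
[0.41, 0.2265, 0.2] [-0.0607  0.0009  0.0423] mm 55.0
[0.39, -0.262, 0.2] [-0.0606  0.6287  0.2179] mm 501.0
```

play_rows(commands=[{"fingers": 1,"tx": -0.061,"ty": 0.001,"tz": 0.042,"ax": 0,"ay": 0,"az": 0},{"fingers": 1,"tx": -0.061,"ty": 0.001,"tz": 0.042,"ax": 0,"ay": 0,"az": 0},{"fingers": 1,"tx": -0.061,"ty": 0.629,"tz": 0.218,"ax": -0.105,"ay": 0,"az": 0},{"fingers": 1,"tx": -0.061,"ty": 0.629,"tz": 0.218,"ax": -0.105,"ay": 0,"az": 0},{"fingers": 1,"tx": -0.061,"ty": 0.629,"tz": 0.218,"ax": -0.105,"ay": 0,"az": 0}])

```text
time_s: 4.27
tcp_pos: [0.4049, 0.1047, 0.2007]
ee_rot: [[0.001, 0.54, -0.842], [0.001, -0.842, -0.54], [-1.0, -0.0, -0.001]]
wrist_force: [1.3, -0.8, 0.2]
gripper_width: 0.013
```

```bash
python3 go.py -57.9 .39 -.262 .2
```

```text
4.2667 [0.4049 0.1047 0.2007] [ 1.29 -0.84  0.21] 0.01 turn [ 0.0031 -0.0003  0.    ] j [ 37.   4. -30.   0. -56.  86.]
[0.39, -0.262, 0.2] [0.0006 0.4009 0.2806] mm 367.0
```

play_rows(commands=[{"fingers": 1,"tx": 0,"ty": 0.4,"tz": 0.28,"ax": 0.003,"ay": 0,"az": 0},{"fingers": 1,"tx": 0,"ty": 0.4,"tz": 0.28,"ax": 0.003,"ay": 0,"az": 0},{"fingers": 1,"tx": 0,"ty": 0.4,"tz": 0.28,"ax": 0.003,"ay": 0,"az": 0},{"fingers": 1,"tx": 0,"ty": 0.4,"tz": 0.28,"ax": 0.003,"ay": 0,"az": 0},{"fingers": 1,"tx": 0,"ty": 0.4,"tz": 0.28,"ax": 0.003,"ay": 0,"az": 0}])

```text
time_s: 4.68
tcp_pos: [0.3945, -0.1045, 0.2008]
ee_rot: [[0.001, 0.525, -0.851], [0.0, -0.851, -0.525], [-1.0, 0.001, -0.001]]
wrist_force: [1.7, 0.1, 0.2]
gripper_width: 0.004
```

```bash
python3 go.py -57.9 .39 -.262 .2
```

```text
4.6833 [ 0.3945 -0.1045  0.2008] [1.74 0.09 0.23] 0.0 turn [-0.0022 -0.0004 -0.0002] j [  8.   3. -31.   0. -56. 113.]
[0.39, -0.262, 0.2] [0.001  0.1756 0.1154] mm 158.0
```

play_rows(commands=[{"fingers": 1,"tx": 0,"ty": 0.176,"tz": 0.115,"ax": -0.002,"ay": 0,"az": 0},{"fingers": 1,"tx": 0,"ty": 0.176,"tz": 0.115,"ax": -0.002,"ay": 0,"az": 0},{"fingers": 1,"tx": 0,"ty": 0.176,"tz": 0.115,"ax": -0.002,"ay": 0,"az": 0},{"fingers": 1,"tx": 0,"ty": 0.176,"tz": 0.115,"ax": -0.002,"ay": 0,"az": 0},{"fingers": 1,"tx": 0,"ty": 0.176,"tz": 0.115,"ax": -0.002,"ay": 0,"az": 0}])

```text
time_s: 5.1
tcp_pos: [0.3907, -0.2647, 0.2001]
ee_rot: [[-0.0, 0.525, -0.851], [-0.001, -0.851, -0.525], [-1.0, 0.001, 0.001]]
wrist_force: [-0.2, -0.4, 0.9]
gripper_width: 0.006
```

```bash
python3 - <<'E'
from h import *
s=r.sense();p=viewer.capture("wrist")
M=np.array(p["mount"]); W=np.eye(4); W[:3,:3]=s["ee_rot"];W[:3,3]=s["tcp_pos"]; C=np.linalg.inv(W@M); p["R"]=C[:3,:3];p["t"]=C[:3,3]
im=p["image"][:,:,::-1].copy()
L=spotter.silhouettes("funnel",p); print([(d["uv"],round(d["score"],2)) for d in L])
s2=fit(funnel,[(p,L[0]["region"].astype(np.float32))],(.4699,-.2125,.5614)); print(s2.x.round(4),s2.fun)
for q,c in [((.4699,-.2125,.5614),(255,0,0)),(s2.x,(0,0,255))]:
  for X in funnel(q)[0]: cv2.polylines(im,[cv2.convexHull(np.round(proj(p,X)).astype(np.int32))],True,c,1)
cv2.imwrite("pics/w2.png",im)
E
python3 go.py -57.9 .39 -.262 .2
```

```text
[([247.5, 109.9], 0.68), ([502.8, 28.7], 0.58)]
[ 0.4712 -0.2093  0.5864] 0.030847638845443726
5.2 [ 0.3904 -0.2612  0.1999] [-0.35  0.01 -1.26] 0.0 turn [-0.0016  0.0002  0.0003] j [-14.   9. -24.  -0. -57. 136.]
[0.39, -0.262, 0.2] [-0.0001  0.0006  0.0009] mm 1.0
```

View pics/w2.png

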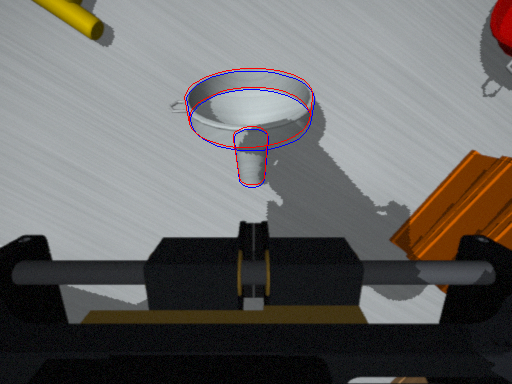

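The blue outline (earlier fit) and the red one (wrist fit) differ by only a few px around the funnel at (250, 110). The arm was still settling, so I refit now that it's at rest.

Run:
```python
from h import *
s=r.sense();p=viewer.capture("wrist"); print(s["tcp_pos"])
M=np.array(p["mount"]); W=np.eye(4); W[:3,:3]=s["ee_rot"];W[:3,3]=s["tcp_pos"]; C=np.linalg.inv(W@M); p["R"]=C[:3,:3];p["t"]=C[:3,3]
L=spotter.silhouettes("funnel",p)
s2=fit(funnel,[(p,L[0]["region"].astype(np.float32))],(.4699,-.2125,.5614)); q=s2.x; print(q.round(4),s2.fun)
q=(q+np.array([.4699,-.2125,.5614]))/2; m=np.array([np.cos(q[2]),np.sin(q[2])]); print("used",q.round(4),"yaw y",np.degrees(q[2])-90)
for sh,zt in [(-.08,.102),(-.048,.102),(-.028,.110),(.0085,.116),(.06,.113),(.09,.106),(.14,.106)]:
    print(sh,(q[:2]+m*(sh-.0095)).round(4),zt+.019)
```

```text
[ 0.39036505 -0.26124429  0.19991768]
[ 0.4714 -0.2099  0.5789] 0.03063300810754299
used [ 0.4706 -0.2112  0.5702] yaw y -57.331600288415395
-0.08 [ 0.3953 -0.2595] 0.121
-0.048 [ 0.4222 -0.2422] 0.121
-0.028 [ 0.4391 -0.2314] 0.129
0.0085 [ 0.4698 -0.2117] 0.135
0.06 [ 0.5131 -0.1839] 0.132
0.09 [ 0.5384 -0.1678] 0.125
0.14 [ 0.5805 -0.1408] 0.125
```

```bash
python3 go.py -57.33 .395 -.2597 .121
```

```text
5.3 [ 0.3907 -0.2597  0.2002] [ 0.49 -0.77  0.08] 0.0 turn [-0.0036  0.0001  0.0002] j [-14.   9. -24.  -0. -57. 136.]
[0.395, -0.2597, 0.121] [ 0.1056  0.0031 -0.0049] mm 79.0
```

play_rows(commands=[{"fingers": 1,"tx": 0.04,"ty": 0.003,"tz": -0.005,"ax": -0.0036,"ay": 0,"az": 0},{"fingers": 1,"tx": 0.08,"ty": 0.003,"tz": -0.005,"ax": -0.0036,"ay": 0,"az": 0},{"fingers": 1,"tx": 0.106,"ty": 0.003,"tz": -0.005,"ax": -0.0036,"ay": 0,"az": 0},{"fingers": 1,"tx": 0.106,"ty": 0.003,"tz": -0.005,"ax": -0.0036,"ay": 0,"az": 0},{"fingers": 1,"tx": 0.106,"ty": 0.003,"tz": -0.005,"ax": -0.0036,"ay": 0,"az": 0}])

```text
time_s: 5.72
tcp_pos: [0.3955, -0.2591, 0.1208]
ee_rot: [[-0.002, 0.542, -0.84], [0.0, -0.84, -0.542], [-1.0, -0.001, 0.001]]
wrist_force: [0.8, -0.4, 1.6]
gripper_width: 0.004
```

```bash
python3 go.py -57.33 .4222 -.2422 .121 .4391 -.2314 .129 .4698 -.2117 .135 .5131 -.1839 .132  .5384 -.1678 .125 .5805 -.1408 .125
```

```text
5.7167 [ 0.3955 -0.2591  0.1208] [ 0.82 -0.44  1.59] 0.0 turn [0.0008 0.0005 0.0003] j [-13.  15. -30.   0. -45. 136.]
[0.4222, -0.2422, 0.121] [-0.0004  0.0004 -0.0422] mm 32.0
[0.4391, -0.2314, 0.129] [-0.0111  0.0005 -0.0689] mm 52.0
[0.4698, -0.2117, 0.135] [-0.0192  0.0005 -0.1176] mm 89.0
[0.5131, -0.1839, 0.132] [-0.0153  0.0007 -0.1862] mm 140.0
[0.5384, -0.1678, 0.125] [-0.006   0.0009 -0.2262] mm 170.0
[0.5805, -0.1408, 0.125] [-0.0061  0.0011 -0.2928] mm 220.0
```

play_rows(commands=[{"fingers": 1,"tx": 0,"ty": 0,"tz": -0.02,"ax": 0,"ay": 0,"az": 0},{"fingers": 1,"tx": 0,"ty": 0,"tz": -0.035,"ax": 0,"ay": 0,"az": 0},{"fingers": 1,"tx": 0,"ty": 0,"tz": -0.043,"ax": 0,"ay": 0,"az": 0},{"fingers": 1,"tx": -0.003,"ty": 0,"tz": -0.051,"ax": 0,"ay": 0,"az": 0},{"fingers": 1,"tx": -0.006,"ty": 0,"tz": -0.059,"ax": 0,"ay": 0,"az": 0}])

```text
time_s: 6.13
tcp_pos: [0.4336, -0.2359, 0.1261]
ee_rot: [[0.001, 0.54, -0.842], [-0.0, -0.842, -0.54], [-1.0, 0.001, -0.001]]
wrist_force: [0.1, -0.6, 0.7]
gripper_width: 0.009
```

play_rows(commands=[{"fingers": 1,"tx": -0.0035,"ty": 0,"tz": -0.008,"ax": 0,"ay": 0,"az": 0},{"fingers": 1,"tx": -0.006,"ty": 0,"tz": -0.016,"ax": 0,"ay": 0,"az": 0},{"fingers": 1,"tx": -0.008,"ty": 0,"tz": -0.024,"ax": 0,"ay": 0,"az": 0},{"fingers": 1,"tx": -0.01,"ty": 0,"tz": -0.032,"ax": 0,"ay": 0,"az": 0},{"fingers": 1,"tx": -0.0115,"ty": 0,"tz": -0.04,"ax": 0,"ay": 0,"az": 0}])

```text
time_s: 6.55
tcp_pos: [0.4585, -0.2199, 0.1341]
ee_rot: [[0.0, 0.539, -0.842], [-0.0, -0.842, -0.539], [-1.0, 0.0, -0.0]]
wrist_force: [-0.3, -0.7, -0.0]
gripper_width: 0.003
```

```bash
python3 go.py -57.33  .4698 -.2117 .135 .5131 -.1839 .132  .5384 -.1678 .125 .5805 -.1408 .125;  python3 - <<'E'
from h import *
p=viewer.capture("scene"); cv2.imwrite("pics/s3.png",cv2.resize(p["image"][130:300,100:330,::-1],None,fx=3,fy=3,interpolation=cv2.INTER_CUBIC))
E
```

```text
6.55 [ 0.4585 -0.2199  0.1341] [-0.25 -0.73 -0.02] 0.0 turn [-0.0002 -0.0001 -0.    ] j [ -7.  17. -24.  -0. -49. 130.]
[0.4698, -0.2117, 0.135] [-0.0012 -0.0011 -0.0187] mm 14.0
[0.5131, -0.1839, 0.132] [ 0.0028 -0.0012 -0.0873] mm 65.0
[0.5384, -0.1678, 0.125] [ 0.0122 -0.001  -0.1272] mm 96.0
[0.5805, -0.1408, 0.125] [ 0.0122 -0.0011 -0.1939] mm 146.0
```

View pics/s3.png

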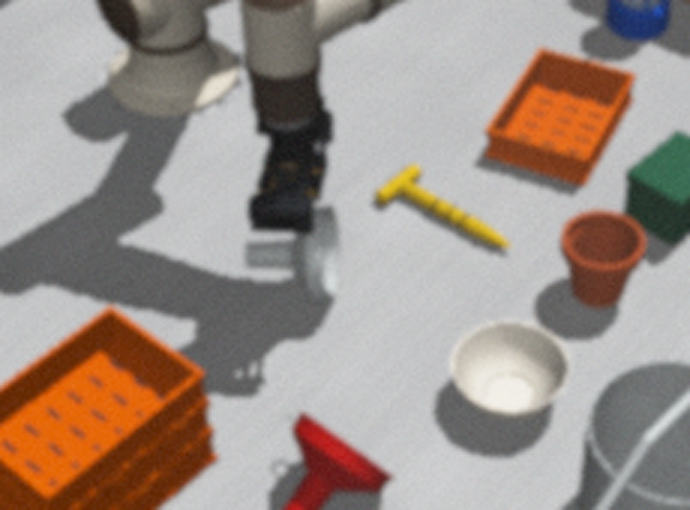

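The funnel (250–340, 210–300) is now about level with the finger behind its shoulder, as planned. I keep pushing.

play_rows(commands=[{"fingers": 1,"tx": -0.0005,"ty": -0.001,"tz": -0.009,"ax": 0,"ay": 0,"az": 0},{"fingers": 1,"tx": -0.001,"ty": -0.001,"tz": -0.018,"ax": 0,"ay": 0,"az": 0},{"fingers": 1,"tx": -0.001,"ty": -0.001,"tz": -0.027,"ax": 0,"ay": 0,"az": 0},{"fingers": 1,"tx": -0.001,"ty": -0.001,"tz": -0.036,"ax": 0,"ay": 0,"az": 0},{"fingers": 1,"tx": 0,"ty": -0.001,"tz": -0.045,"ax": 0,"ay": 0,"az": 0}])

```text
time_s: 7.02
tcp_pos: [0.4868, -0.201, 0.1342]
ee_rot: [[0.001, 0.54, -0.842], [-0.0, -0.842, -0.54], [-1.0, 0.001, -0.001]]
wrist_force: [-0.5, 0.2, -0.2]
gripper_width: 0.01
```

play_rows(commands=[{"fingers": 1,"tx": 0.0005,"ty": 0,"tz": -0.009,"ax": 0,"ay": 0,"az": 0},{"fingers": 1,"tx": 0.001,"ty": 0,"tz": -0.018,"ax": 0,"ay": 0,"az": 0},{"fingers": 1,"tx": 0.0015,"ty": 0,"tz": -0.027,"ax": 0,"ay": 0,"az": 0},{"fingers": 1,"tx": 0.0025,"ty": 0,"tz": -0.036,"ax": 0,"ay": 0,"az": 0},{"fingers": 1,"tx": 0.004,"ty": 0,"tz": -0.045,"ax": 0,"ay": 0,"az": 0}])

```text
time_s: 7.43
tcp_pos: [0.5149, -0.1827, 0.1307]
ee_rot: [[-0.0, 0.539, -0.842], [0.0, -0.842, -0.539], [-1.0, -0.0, 0.0]]
wrist_force: [0.3, 1.1, 0.2]
gripper_width: 0.007
```

```bash
python3 go.py -57.33  .5384 -.1678 .125 .5805 -.1408 .125;  python3 - <<'E'
from h import *
p=viewer.capture("scene"); cv2.imwrite("pics/s4.png",cv2.resize(p["image"][130:300,100:330,::-1],None,fx=3,fy=3,interpolation=cv2.INTER_CUBIC))
E
```

```text
7.4333 [ 0.5149 -0.1827  0.1307] [0.34 1.12 0.2 ] 0.01 turn [-0.0001  0.      0.    ] j [ -3.  21. -19.  -0. -50. 125.]
[0.5384, -0.1678, 0.125] [ 0.0076  0.0001 -0.0371] mm 28.0
[0.5805, -0.1408, 0.125] [ 7.600e-03  1.000e-04 -1.038e-01] mm 78.0
```

View pics/s4.png

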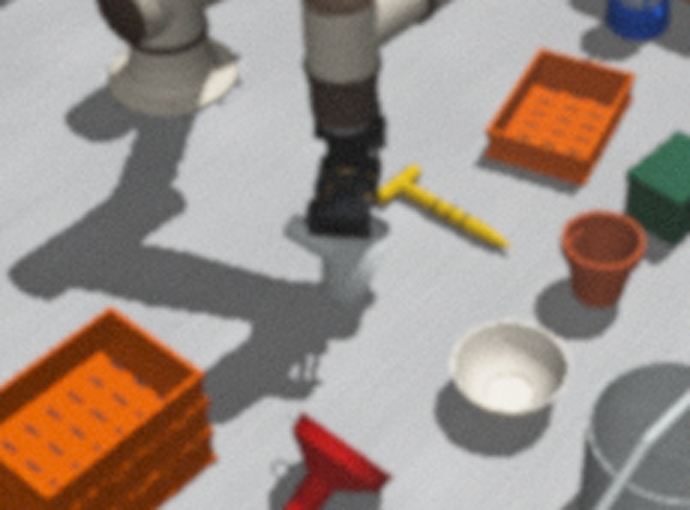

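The funnel is near balance, spout up behind the finger at about (300, 225). I carry on so the spout leans on the finger and settles.

play_rows(commands=[{"fingers": 1,"tx": 0.001,"ty": 0,"tz": -0.008,"ax": 0,"ay": 0,"az": 0},{"fingers": 1,"tx": 0.002,"ty": 0,"tz": -0.016,"ax": 0,"ay": 0,"az": 0},{"fingers": 1,"tx": 0.004,"ty": 0,"tz": -0.024,"ax": 0,"ay": 0,"az": 0},{"fingers": 1,"tx": 0.006,"ty": 0,"tz": -0.032,"ax": 0,"ay": 0,"az": 0},{"fingers": 1,"tx": 0.0076,"ty": 0,"tz": -0.04,"ax": 0,"ay": 0,"az": 0}])

```text
time_s: 7.9
tcp_pos: [0.5401, -0.1666, 0.125]
ee_rot: [[-0.0, 0.539, -0.842], [0.0, -0.842, -0.539], [-1.0, -0.0, 0.0]]
wrist_force: [0.5, 2.1, -0.5]
gripper_width: 0.004
```

play_rows(commands=[{"fingers": 1,"tx": 0,"ty": 0,"tz": -0.008,"ax": 0,"ay": 0,"az": 0},{"fingers": 1,"tx": 0,"ty": 0,"tz": -0.016,"ax": 0,"ay": 0,"az": 0},{"fingers": 1,"tx": 0,"ty": 0,"tz": -0.024,"ax": 0,"ay": 0,"az": 0},{"fingers": 1,"tx": 0,"ty": 0,"tz": -0.032,"ax": 0,"ay": 0,"az": 0},{"fingers": 1,"tx": 0,"ty": 0,"tz": -0.04,"ax": 0,"ay": 0,"az": 0}])

```text
time_s: 8.32
tcp_pos: [0.5654, -0.1504, 0.1253]
ee_rot: [[0.0, 0.54, -0.842], [0.0, -0.842, -0.54], [-1.0, 0.0, -0.0]]
wrist_force: [1.0, 0.2, -0.5]
gripper_width: 0.003
```

play_rows(commands=[{"fingers": 1,"tx": 0,"ty": 0,"tz": -0.008,"ax": 0,"ay": 0,"az": 0},{"fingers": 1,"tx": 0,"ty": 0,"tz": -0.016,"ax": 0,"ay": 0,"az": 0},{"fingers": 1,"tx": 0,"ty": 0,"tz": -0.024,"ax": 0,"ay": 0,"az": 0},{"fingers": 1,"tx": 0,"ty": 0,"tz": -0.032,"ax": 0,"ay": 0,"az": 0},{"fingers": 1,"tx": 0,"ty": 0,"tz": -0.038,"ax": 0,"ay": 0,"az": 0}])

```text
time_s: 8.73
tcp_pos: [0.5895, -0.1351, 0.1252]
ee_rot: [[0.0, 0.54, -0.842], [-0.0, -0.842, -0.54], [-1.0, 0.0, -0.0]]
wrist_force: [0.2, -1.0, 0.5]
gripper_width: 0.007
```

```bash
python3 go.py -57.33  .5805 -.1408 .125;  python3 - <<'E'
from h import *
p=viewer.capture("scene"); cv2.imwrite("pics/s5.png",cv2.resize(p["image"][130:300,100:330,::-1],None,fx=3,fy=3,interpolation=cv2.INTER_CUBIC))
E
```

```text
8.7333 [ 0.5895 -0.1351  0.1252] [ 0.21 -1.01  0.54] 0.01 turn [-0.0001 -0.     -0.    ] j [  2.  26. -11.   0. -53. 120.]
[0.5805, -0.1408, 0.125] [ 0.0003 -0.      0.0142] mm 11.0
```

View pics/s5.png

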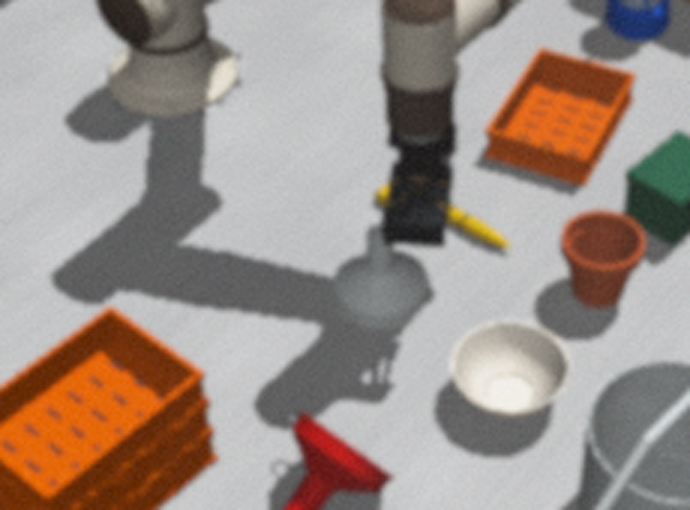

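The funnel is standing on its mouth with the spout up at (375, 245), next to the finger. I clear forward 10 mm, then go up and away.

play_rows(commands=[{"fingers": 1,"tx": 0,"ty": 0,"tz": -0.008,"ax": 0,"ay": 0,"az": 0},{"fingers": 1,"tx": 0,"ty": 0,"tz": -0.014,"ax": 0,"ay": 0,"az": 0},{"fingers": 1,"tx": -0.03,"ty": 0,"tz": -0.014,"ax": 0,"ay": 0,"az": 0},{"fingers": 1,"tx": -0.07,"ty": 0,"tz": -0.014,"ax": 0,"ay": 0,"az": 0},{"fingers": 1,"tx": -0.11,"ty": 0,"tz": -0.014,"ax": 0,"ay": 0,"az": 0}])

```text
time_s: 9.2
tcp_pos: [0.5973, -0.1296, 0.2079]
ee_rot: [[-0.003, 0.54, -0.842], [-0.0, -0.842, -0.54], [-1.0, -0.001, 0.002]]
wrist_force: [0.0, 0.5, 0.8]
gripper_width: 0.006
```

play_rows(commands=[{"fingers": 1,"tx": -0.04,"ty": 0,"tz": 0,"ax": 0,"ay": 0,"az": 0},{"fingers": 1,"tx": -0.04,"ty": -0.1,"tz": 0.1,"ax": 0,"ay": 0,"az": 0},{"fingers": 1,"tx": -0.04,"ty": -0.1,"tz": 0.2,"ax": 0,"ay": 0,"az": 0},{"fingers": 1,"tx": -0.04,"ty": -0.1,"tz": 0.25,"ax": 0,"ay": 0,"az": 0},{"fingers": 1,"tx": -0.04,"ty": -0.1,"tz": 0.25,"ax": 0,"ay": 0,"az": 0}])

```text
time_s: 9.62
tcp_pos: [0.4354, -0.1553, 0.2378]
ee_rot: [[0.0, 0.54, -0.841], [0.0, -0.841, -0.54], [-1.0, 0.0, -0.0]]
wrist_force: [-0.6, -0.3, -0.0]
gripper_width: 0.004
```

Run:
```python
from h import *
s=r.sense();print(s["time_s"],s["tcp_pos"])
T=viewer.capture("top"); S=viewer.capture("scene")
def fst(q):
    x,y,_=q; o=[x,y,0]
    return [np.r_[ring(.062,0),ring(.062,.022)]+o,np.r_[ring(.062,.022),ring(.019,.05)]+o,np.r_[ring(.019,.05),ring(.016,.11)]+o],0
def tfl(q):
    x,y,a=q; return [ (np.array([[i,j,k] for i in(-.078,.078) for j in(-.108,.108) for k in(0,.052)]))@Rot.from_euler("z",a).as_matrix().T+[x,y,0]],0
out=[]
for k,mod,q0 in [("funnel",fst,(.546,-.165,0)),("tray",tfl,(.54,.259,.23))]:
  for n,p in [("T",T),("S",S)]:
    c=proj(p,np.array([[q0[0],q0[1],.03]]))[0]
    L=[d for d in spotter.silhouettes(k,p) if np.hypot(*(np.array(d["uv"])-c))<25]
    if not L: print(k,n,"none"); continue
    f=fit(mod,[(p,L[0]["region"].astype(np.float32))],q0); print(k,n,f.x.round(4),round(f.fun,3))
    im=p["image"]
    for X in mod(f.x)[0]: cv2.polylines(im,[cv2.convexHull(np.round(proj(p,X)).astype(np.int32))],True,(0,0,255),1)
a=cv2.resize(T["image"][110:250,130:400],None,fx=2.8,fy=2.8,interpolation=cv2.INTER_NEAREST)[:,:,::-1]
b=cv2.resize(S["image"][140:250,100:370],None,fx=2.8,fy=2.8,interpolation=cv2.INTER_NEAREST)[:,:,::-1]
im=np.vstack([a[:290],b[:300]]); cv2.imwrite("pics/e.png",im)
```

```text
9.6167 [ 0.43538353 -0.15532081  0.23783468]
funnel T [ 0.5792 -0.1617 -0.6463] 1.964
funnel S [ 0.5473 -0.1652 -0.5383] 0.066
tray T [0.5432 0.2573 0.2276] 0.026
tray S [0.5451 0.2585 0.2297] 0.047
```

View pics/e.png

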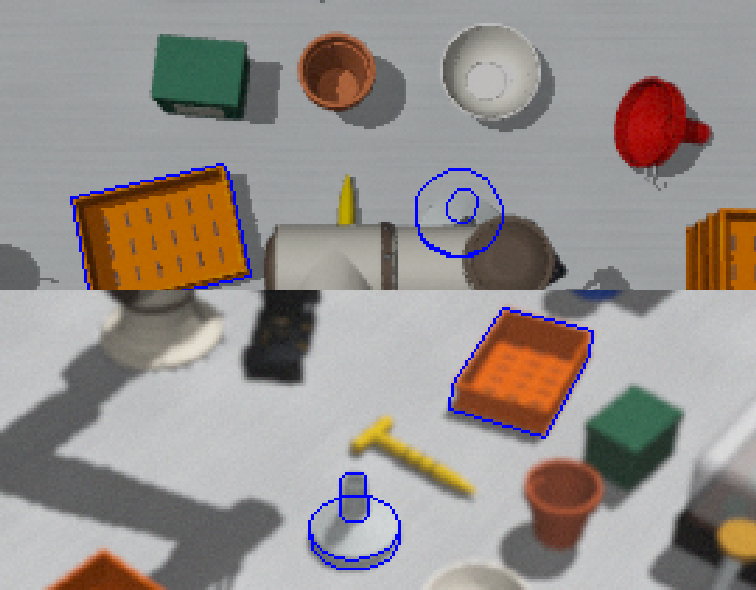

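Both upright models match the scene view: funnel at (355, 525), tray at (520, 375). The top-view funnel fit is void because the arm covers it. I hold still for a moment, then hand in.

play_rows(commands=[{"fingers": 1,"tx": 0,"ty": 0,"tz": 0,"ax": 0,"ay": 0,"az": 0},{"fingers": 1,"tx": 0,"ty": 0,"tz": 0,"ax": 0,"ay": 0,"az": 0},{"fingers": 1,"tx": 0,"ty": 0,"tz": 0,"ax": 0,"ay": 0,"az": 0},{"fingers": 1,"tx": 0,"ty": 0,"tz": 0,"ax": 0,"ay": 0,"az": 0},{"fingers": 1,"tx": 0,"ty": 0,"tz": 0,"ax": 0,"ay": 0,"az": 0}])

```text
time_s: 10.33
tcp_pos: [0.4373, -0.1553, 0.2375]
ee_rot: [[-0.001, 0.54, -0.842], [-0.0, -0.842, -0.54], [-1.0, -0.0, 0.0]]
wrist_force: [0.6, 0.2, 0.1]
gripper_width: 0.008
```

```bash
python3 -c "
from station import job
print(job.finish_job())"
```

```text
the job is handed in; nothing more can be done
None
```

With the fingers shut, I pushed the tray over at its rim and rolled the funnel over its shoulder until it stood. I then raised the arm clear of everything and handed the job in at about 10.3 s of the 53 s allowed.

- **Tray:** it lies flat with its open side up, about 0.08 m from where it started. The flat-tray outline matched it in both camera views.
- **Funnel:** it stands on its mouth with the spout up, about 0.09 m from where it started. The upright outline matched it in the scene view only. The top-view fit failed because the arm covered the funnel, so its position rests on that one view.
- **Everything else:** the dibber, tin, pot and bowl looked unmoved in the last pictures. The tray stack and lantern were only partly in view, but the arm stayed clear of them.
- **Forces:** wrist force readings between moves stayed at about 2 N or less.

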